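# Reload the test carrier in mirrored order

### The arm

A 7-joint arm with a two-finger parallel gripper is mounted at the origin on the work surface. World frame = base frame: x ahead of the robot, y to its left, z up, the work surface at z = 0. Lengths are in m, angles in rad, forces in N, time in s.
With the tool pointing down it reaches from about 0.4 to 0.85 m from the base axis. Payload 10.4 kg.
Tool frame: the origin (TCP) lies where the fingers leave the gripper's body, on its centre line; the fingertips stand 70 mm ahead of it and the grasp point (between the pads) lies r.grip_depth ahead of it (r.grip_depth is the distance from the TCP to the grasp point, in m); z points along the fingers, y is the direction in which the jaws open and shut (so a half turn about z gives the same grasp; the last joint's range is limited). The gripper opens to 87 mm and grips with 3 to 60 N. Pads are 19 mm wide; open, the fingers measure 117 mm over their backs; the gripper's body (75 mm by 190 mm) begins 51 mm behind the grasp point.
Start: joints at [1.092, 0.332, -0.065, 1.46, 0.022, 1.35, -0.088], TCP at [0.275, -0.561, 0.292] pointing down, gripper open.
Joint ranges: [-2.6, 2.6], [-0.5, 2.12], [-1.47, 1.34], [0.16, 2.42], [-1.27, 4.41], [0.06, 2.06], [-2.6, 2.6]. Speed limits (rad/s): [2.22, 2.22, 2.79, 2.79, 3.14, 3.14, 3.14].

### API

Orientations are given as a unit quaternion [x, y, z, w].
In Python, from bench import monitor, viewer, workorder, nets, r gives the robot as it stands.
- The arm moves only by the tool drive_tool, never from a script. Its argument "plan" is a list of rows, each an object of numbers: "rx", "ry", "rz": the turn, a rotation vector about the tool's x, y, z in units of 360 degrees (1.0 is 360 degrees); "x", "y", "z": the shift along the tool's x, y, z in units of 1000 mm (1.0 is 1000 mm); "fingers": the opening, from 0 (shut) to 1 (fully open). In form: [{"rx": .., "ry": .., "rz": .., "x": .., "y": .., "z": .., "fingers": ..}, ...]. A call has 1 to 12 rows; each row is the pose to reach, as a shift and turn from the pose commanded when the call began, along the tool's axes at that moment, turning the shorter way round; what a row does not reach only later rows make up. A row lasts 1/8 s, in which the tool goes at most 62.5 mm and 10.7 degrees, less where a joint would pass 70% of its speed; a pose out of reach is approached as far as the arm can. A call with a number of a shift or a turn outside -1 to 1 is refused whole. A call with a gripper value outside its range is refused whole. The fingers move at their own pace and stop on an object; "squeeze" is the grip in N (left out, the last holds). Time passes only in rows, so rows that repeat a pose let the fingers close. It gives the time, the measured TCP pose, the force and the opening at its end, in the units of the state.
- monitor.read_state(): the state, without advancing time (a new reading comes with each control period).
- viewer.camera(name): name is "side" or "top"; returns a dict with "color" (384x512x3 uint8, red, green, blue), "depth" (384x512 float32, m along the optical axis (not along the pixel's ray), 0 where there is no reading), "camera_matrix" (3x3 intrinsics, pixels), "xyz" and "rotation" of the camera in the world. Camera axes: x right, y down, z forward; pixel columns grow to the right and rows downward; lengths in m; the calibration is good to about 2 mm. A picture is of the moment at which its call begins.
- workorder.close_job(): hands the job in, once; it reports no verdict.
Trained networks look in the newest picture that a camera, given by its name, has taken for a name from the list of things; names that differ only in an ending like _2 or _b are one class to them, and where a whole thing is asked for, a point or a joint stands for the part that bears it (a point fixed in the world has none). Each returns a list of dicts, best first, with "confidence" (0 to 1); they miss things now and then, are a little off and sometimes report something else, mostly with a low value. They report only what shows in the picture. A call takes as long as a camera call. They do not tell look-alikes from the thing itself.
- nets.find_in(label, camera): "centre" ([x, y, z] in m, in world coordinates, good to about 4 mm: the middle of the surface that is visible of it).
- nets.regions_of(label, camera): "region" (384x512 bool, what is visible of it).
The state is a dict: "time": time; "joint_positions": joint angles; "joint_vel": joint speeds; "joint_torque": joint torques, N m; "ee_pos": TCP position; "eef_rot": TCP orientation; "ft_force": force on the tool from outside, world axes, zero at the start; "torque": the same for the moment, N m; "width": finger opening in m.
Only numpy, scipy, OpenCV 4.12 (cv2) and the standard library are available. Lean on these libraries where they do the work, as an engineer would, in place of code of your own. Each camera call takes 0.05 s, during which the arm holds its last target.

### The job

The four circuit boards on the burn-in rack have to go into the grey test carrier, one in each bay and in reverse order, because the tester reads from the other end: the leftmost board goes into the rightmost bay, the second from the left into the second bay from the right, and so on (left and right as the robot sees them). Set each board down upright and flat on the floor of its bay without dropping it, let go, and do not push the cup, the bottle or the screwdriver about.

Things in the scene. Friction and masses are not known exactly. Their poses are not given: they have to be found in the camera images.
- transformer_mid (a point): Transformer board: plain dark steel block with a copper winding bulging at two sides, upright on a green circuit board 56 x 56 mm with 6 mm feet. It spans 10 (board's top) to 58 mm above the feet's underside; grip it across x: 36 mm along x, 44 mm (54 with the winding) along y. Origin: centre of this tall part, 34 mm above the feet's underside. x, y along the board's edges, z up; yaw at start within 0.13 rad of the rack's. About 260 g, +-30 %; 35 N grip holds it.
- heatsink_mid (a point): Heat sink board: bare aluminium block of seven thin upright fins, upright on a green circuit board 56 x 56 mm with 6 mm feet. It spans 10 (board's top) to 60 mm above the feet's underside; grip it across x: 30 mm along x, 46 mm along y. Origin: centre of this tall part, 35 mm above the feet's underside. x, y along the board's edges, z up; yaw at start within 0.13 rad of the rack's. About 160 g, +-30 %; 35 N grip holds it.
- capacitor_mid (a point): Capacitor board: one big round black can with a bare metal top, upright on a green circuit board 56 x 56 mm with 6 mm feet. It spans 10 (board's top) to 60 mm above the feet's underside; grip it across x: 35 mm in diameter. Origin: centre of this tall part, 35 mm above the feet's underside. x, y along the board's edges, z up; yaw at start within 0.13 rad of the rack's. About 130 g, +-30 %; 35 N grip holds it.
- relay_mid (a point): Relay board: slim plain white plastic box, upright on a green circuit board 56 x 56 mm with 6 mm feet. It spans 10 (board's top) to 56 mm above the feet's underside; grip it across x: 24 mm along x, 34 mm along y. Origin: centre of this tall part, 33 mm above the feet's underside. x, y along the board's edges, z up; yaw at start within 0.13 rad of the rack's. About 110 g, +-30 %; 35 N grip holds it.
- carrier: Fixed test carrier, the target: grey tray 78 x 300 mm, a grip tab at each end, four bays in a row along y with centres at y = +111, +37, -37, -111 mm, x = 0. Bays 70 mm square inside, floor 6 mm above the underside; walls 4 mm thick, top at 16 mm. Origin: centre of the underside, on the desk. x away from the robot, y to its left, z up; yaw within 0.2 rad.
- rack: Fixed burn-in rack, where the boards start: low aluminium frame 90 x 308 mm, top at 12 mm, with four black pads in a row at y = +111, +37, -37, -111 mm. Origin: centre of the underside, on the desk. x away from the robot, y to its left, z up; yaw within 0.2 rad. Either the rack or the carrier is the nearer to the robot.
- pad_a: Fixed black rubber pad 66 x 66 x 6 mm on the rack, the one on which the transformer board stands at the start (within 4 mm of its centre) and which stays there, empty, to mark where it stood. Origin: centre of its underside (its top is 18 mm above the desk).
- pad_b: Fixed black rubber pad 66 x 66 x 6 mm on the rack, the one on which the heatsink board stands at the start (within 4 mm of its centre) and which stays there, empty, to mark where it stood. Origin: centre of its underside (its top is 18 mm above the desk).
- pad_c: Fixed black rubber pad 66 x 66 x 6 mm on the rack, the one on which the capacitor board stands at the start (within 4 mm of its centre) and which stays there, empty, to mark where it stood. Origin: centre of its underside (its top is 18 mm above the desk).
- pad_d: Fixed black rubber pad 66 x 66 x 6 mm on the rack, the one on which the relay board stands at the start (within 4 mm of its centre) and which stays there, empty, to mark where it stood. Origin: centre of its underside (its top is 18 mm above the desk).
- cup: Bystander: white cup, 72 mm across, 85 mm high, on the desk. Origin: centre of its underside.
- bottle: Bystander: white plastic bottle, 48 mm across, 130 mm high, standing on the desk. Origin: centre of its underside.
- screwdriver: Bystander: screwdriver 180 mm long lying on the desk. Origin: on the tool's axis near its middle, at the underside.
There are look-alikes about, which are no part of the job. Leave any purple or red look-alike of the part that bears relay_mid alone.

How it is judged:
By the outcome, as a careful person would: the job done as asked, in the order asked, and still so for the second after the job is handed in, with the robot touching nothing.
It also fails if it takes over 88 s, if anything falls off the work surface, if the arm or the gripper's body presses on something with over 40 N, if the wrist force passes 120 N, or if a joint passes its speed limit or range.

## Working session

There is one attempt and no reset: what is moved stays moved. The work goes in short steps, Python scripts to look and compute and a tool call to move; the robot and the scene stay as the last step left them, time stands still between calls to the robot, and variables do not carry over. Pictures are saved under pics/ and viewed, and the job is handed in when it is done.

Besides the shell and the picture viewer there is one more tool, called after ">>>" in YAML: its name, and indented under it one key for each argument. drive_tool: Moves the arm, as the interface text tells. Its arguments: {"type":"object","properties":{"plan":{"type":"array","items":{"type":"object","properties":{"rx":{"type":"number","minimum":-1,"maximum":1},"ry":{"type":"number","minimum":-1,"maximum":1},"rz":{"type":"number","minimum":-1,"maximum":1},"x":{"type":"number","minimum":-1,"maximum":1},"y":{"type":"number","minimum":-1,"maximum":1},"z":{"type":"number","minimum":-1,"maximum":1},"fingers":{"type":"number"}}}},"squeeze":{"type":"number"}},"required":["plan"]}

```bash
mkdir -p pics; ls
cat > h.py <<'E'
import numpy as np, cv2, json
from bench import monitor, viewer, workorder, nets, r
def save(im,name): cv2.imwrite('pics/'+name, im[...,::-1])
E
python3 - <<'E'
from h import *
s=monitor.read_state(); print({k:np.round(v,4).tolist() for k,v in s.items()}, r.grip_depth)
for c in ['top','side']:
    p=viewer.camera(c); save(p['color'],c+'0.png'); print(c,p['camera_matrix'].tolist(),p['xyz'],np.round(p['rotation'],3).tolist())
    np.savez(c+'0.npz',**p)
    for n in ['transformer_mid','heatsink_mid','capacitor_mid','relay_mid','carrier','rack','pad_a','cup','bottle','screwdriver']:
        print(n,[(np.round(d['centre'],3).tolist(),round(d['confidence'],2)) for d in nets.find_in(n,c)])
E
```

```text
pics
{'time': 0.0, 'joint_positions': [1.0924, 0.3329, -0.0647, 1.461, 0.0216, 1.3499, -0.0885], 'joint_vel': [-0.0011, -0.0011, 0.0014, 0.0019, -0.0004, 0.0005, 0.0014], 'joint_torque': [-0.0004, -62.3252, 0.0243, -38.9908, -0.0613, 0.0395, 0.0002], 'ee_pos': [0.275, -0.5609, 0.2914], 'eef_rot': [0.9741, 0.226, -0.0002, -0.0007], 'ft_force': [-0.0666, -0.1775, -0.3034], 'torque': [-0.0225, 0.0399, -0.0265], 'width': 0.0871} 0.051
top [[369.65762000987286, 0.0, 258.8846355868724], [0.0, 369.65762000987286, 189.01032774258667], [0.0, 0.0, 1.0]] [ 0.37372501 -0.00342078  1.1333731 ] [-0.694, 0.713, -0.072, 0.069]
transformer_mid [([0.618, -0.06, 0.08], 0.66)]
heatsink_mid [([0.623, 0.08, 0.041], 0.76)]
capacitor_mid [([0.621, 0.008, 0.031], 0.61)]
relay_mid [([0.644, 0.273, 0.012], 0.86), ([0.743, 0.124, 0.011], 0.6), ([0.622, 0.153, 0.032], 0.53)]
carrier [([0.484, 0.028, 0.01], 0.75)]
rack [([0.619, 0.047, 0.012], 0.71)]
pad_a [([0.61, -0.068, 0.015], 0.51), ([0.626, 0.158, 0.018], 0.4), ([0.619, 0.081, 0.043], 0.16)]
cup [([0.514, 0.364, 0.047], 0.9)]
bottle [([0.477, -0.34, 0.085], 0.78)]
screwdriver []
side [[419.53574551227365, 0.0, 257.77431141215783], [0.0, 419.53574551227365, 192.74867339086836], [0.0, 0.0, 1.0]] [-0.00998994  0.66649743  0.61073615] [-0.324, 0.806, -0.463, 0.174]
transformer_mid [([0.616, -0.053, 0.055], 0.78)]
heatsink_mid [([0.617, 0.083, 0.058], 0.61)]
capacitor_mid []
relay_mid [([0.62, 0.162, 0.043], 0.7), ([0.74, 0.138, 0.013], 0.62), ([0.646, 0.277, 0.02], 0.57)]
carrier [([0.48, 0.047, 0.002], 0.59), ([0.621, 0.017, 0.045], 0.38)]
rack [([0.594, 0.1, 0.012], 0.93)]
pad_a [([0.602, 0.103, 0.021], 0.72), ([0.603, -0.046, 0.022], 0.68), ([0.619, 0.017, 0.048], 0.48), ([0.612, 0.175, 0.017], 0.45)]
cup [([0.501, 0.354, 0.057], 0.78)]
bottle [([0.479, -0.336, 0.064], 0.58)]
screwdriver [([0.601, -0.422, 0.017], 0.51)]
```

View pics/top0.png

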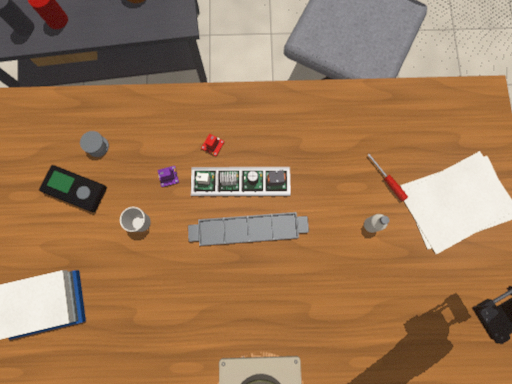

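View pics/side0.png

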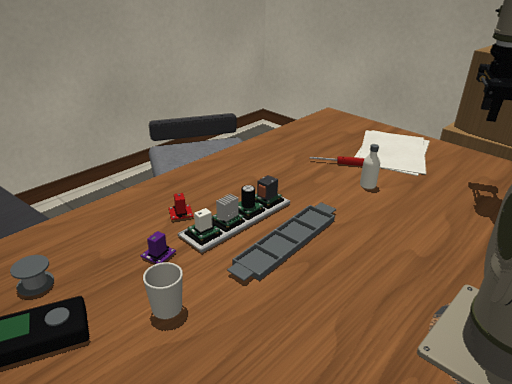

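```bash
cat >> h.py <<'E'
from scipy.spatial.transform import Rotation as R
def cloud(p):
    K=p['camera_matrix'];d=p['depth'];v,u=np.mgrid[0:384,0:512]
    c=np.stack([(u-K[0,2])/K[0,0]*d,(v-K[1,2])/K[1,1]*d,d],-1)
    return c@R.from_quat(p['rotation']).as_matrix().T+p['xyz']
def ortho(p,z,x0,x1,y0,y1,res=.0005):
    # rectified view at plane z: image up=+x, left=+y
    xs=np.arange(x1,x0,-res);ys=np.arange(y1,y0,-res)
    X,Y=np.meshgrid(xs,ys,indexing='ij');P=np.stack([X,Y,np.full_like(X,z)],-1)
    c=(P-p['xyz'])@R.from_quat(p['rotation']).as_matrix();K=p['camera_matrix']
    u=c[...,0]/c[...,2]*K[0,0]+K[0,2];v=c[...,1]/c[...,2]*K[1,1]+K[1,2]
    return u.astype('f4'),v.astype('f4')
def orthoimg(p,z,*a,**k):
    u,v=ortho(p,z,*a,**k); return cv2.remap(p['color'],u,v,cv2.INTER_CUBIC)
E
python3 - <<'E'
from h import *
for c in ['top','side']:
    p=viewer.camera(c); W=cloud(p)
    for n in ['carrier','rack','transformer_mid','heatsink_mid','capacitor_mid','relay_mid']:
        for d in nets.regions_of(n,c):
            m=d['region']&(p['depth']>0); q=W[m]; 
            rc=cv2.minAreaRect((q[:,:2]*1000).astype('f4'))
            zz=q[:,2]; t=q[zz>zz.max()-.006]
            print(c,n,round(d['confidence'],2),m.sum(),np.round(rc[0],1),np.round(rc[1],1),round(rc[2],1),'z',np.round(np.percentile(zz,[2,50,98]),3),'top ctr',np.round(t.mean(0),4),len(t))
p=viewer.camera('top')
save(orthoimg(p,.016,.4,.72,-.16,.24),'ortho.png')
E
```

```text
top carrier 0.76 2960 [480.   22.9] [ 83.4 367.6] 3.2 z [-0.     0.006  0.018] top ctr [0.4756 0.0281 0.0164] 344
top rack 0.85 967 [627.6  46.6] [308.1  88.5] 88.5 z [0.007 0.011 0.015] top ctr [0.6236 0.0448 0.0145] 91
top transformer_mid 0.54 359 [628.2 -64.5] [63.9 59.9] 4.1 z [0.015 0.07  0.078] top ctr [ 0.6249 -0.0634  0.076 ] 89
top heatsink_mid 0.72 266 [626.6  81.8] [49.3 50.8] 89.4 z [0.024 0.041 0.079] top ctr [0.6267 0.0803 0.0781] 35
top capacitor_mid 0.56 323 [627.3   7. ] [54.8 56.5] 3.1 z [0.022 0.029 0.08 ] top ctr [0.6269 0.0064 0.0781] 70
top relay_mid 0.85 305 [650.7 273.1] [56.5 55.4] 12.9 z [0.004 0.014 0.058] top ctr [0.6506 0.273  0.0571] 31
top relay_mid 0.83 316 [752.4 134. ] [60.7 61.3] 61.2 z [-0.003  0.012  0.057] top ctr [0.7493 0.1333 0.0548] 71
top relay_mid 0.69 333 [623.8 -62.5] [55.4 54.3] 3.5 z [0.024 0.071 0.078] top ctr [ 0.6247 -0.0636  0.0761] 88
top relay_mid 0.56 322 [629.2 155.9] [55.5 56.5] 86.2 z [0.021 0.03  0.075] top ctr [0.6297 0.1563 0.0731] 81
side carrier 0.81 3322 [489.   24.1] [ 94.9 365.7] 2.7 z [0.002 0.008 0.018] top ctr [0.47
[... 371 characters left out ...]
373
side heatsink_mid 0.8 642 [675.5  47.6] [ 73.9 190.1] 55.6 z [0.019 0.05  0.079] top ctr [0.6292 0.0802 0.0774] 131
side heatsink_mid 0.61 512 [ 655.5 -119. ] [ 63.5 198.6] 28.5 z [0.026 0.056 0.078] top ctr [ 0.6255 -0.0625  0.0763] 130
side capacitor_mid 0.78 446 [646.6   1. ] [89.8 72.7] 5.9 z [0.02  0.044 0.08 ] top ctr [0.627  0.0086 0.0782] 81
side capacitor_mid 0.69 621 [ 537.1 -463.7] [ 55.2 297.5] 23.6 z [0.005 0.062 0.131] top ctr [ 0.4824 -0.3484  0.1304] 22
side relay_mid 0.77 651 [653.4 271.1] [60.  57.7] 12.8 z [0.006 0.021 0.057] top ctr [0.6516 0.272  0.0557] 123
side relay_mid 0.56 553 [629.9 151. ] [65.8 55.5] 78.9 z [0.025 0.041 0.075] top ctr [0.6305 0.1561 0.0739] 94
```

View pics/ortho.png

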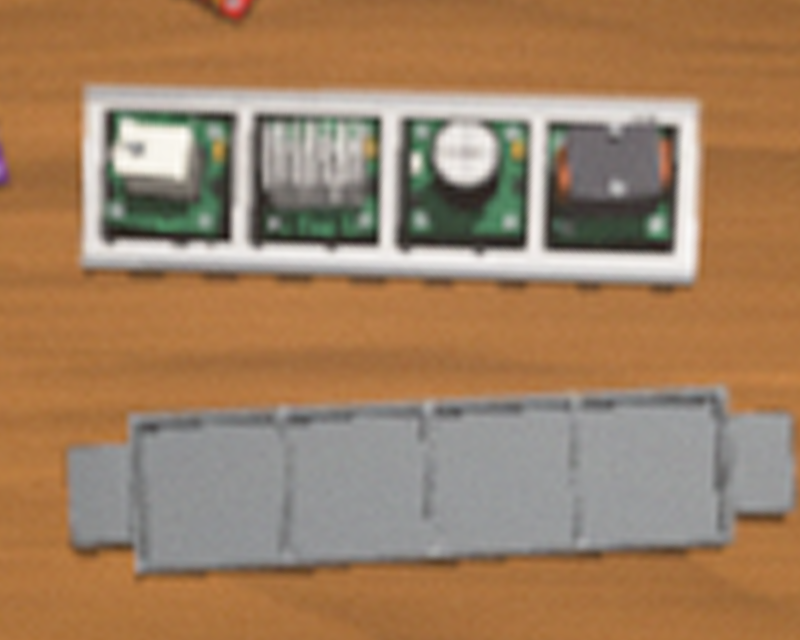

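Run:
```python
from h import *
p=viewer.camera('top')
T=dict(relay=(.63,.156,.0735),heatsink=(.628,.080,.078),cap=(.627,.0075,.078),trafo=(.625,-.063,.076))
ims=[]
for n,(x,y,zt) in T.items():
    row=[]
    for z in (zt,.028):
        im=orthoimg(p,z,x-.045,x+.045,y-.045,y+.045,res=.0003)
        if z==.028:
            h=cv2.cvtColor(im,cv2.COLOR_RGB2HSV); g=((h[...,0]>40)&(h[...,0]<90)&(h[...,1]>90)&(h[...,2]>25)).astype('u1')
            g=cv2.morphologyEx(g,cv2.MORPH_OPEN,np.ones((5,5)))
            rc=cv2.minAreaRect(np.argwhere(g)[:,::-1].astype('f4'))
            b=cv2.boxPoints(rc); cv2.polylines(im,[b.astype(int)],True,(255,0,0))
            print(n,'board ctr',np.round([x+.045-rc[0][1]*.0003,y+.045-rc[0][0]*.0003],4),np.array(rc[1])*.3,rc[2])
        row.append(im)
    ims.append(np.vstack(row))
im=np.hstack(ims)
im=cv2.resize(im,(800,400)) if False else cv2.resize(im,None,fx=800/im.shape[1],fy=800/im.shape[1])
save(im,'crops.png');print(im.shape)
```

```text
relay board ctr [0.6303 0.1498] [41.74898071 56.83055878] 6.044092178344727
heatsink board ctr [0.6134 0.065 ] [19.13661118 48.12812805] 50.44033432006836
cap board ctr [0.6287 0.016 ] [73.29606171 53.48241577] 1.1017061471939087
trafo board ctr [ 0.6165 -0.0543] [78.55415955 21.93372116] 11.50059986114502
(401, 800, 3)
```

View pics/crops.png

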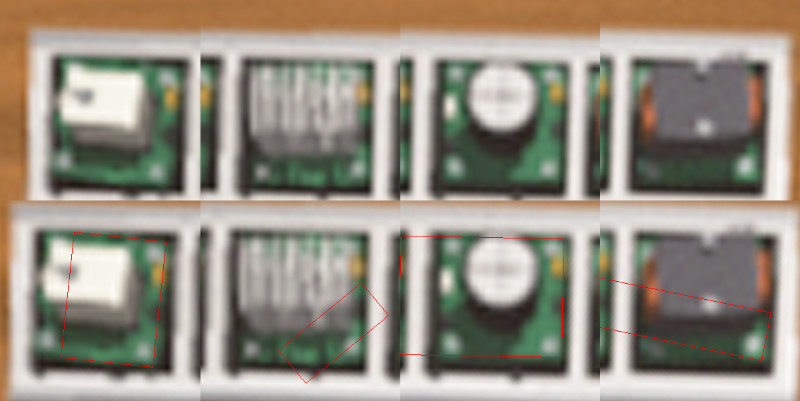

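Run:
```python
from h import *
T=dict(relay=(.63,.156,.074),heatsink=(.628,.080,.078),cap=(.627,.0075,.078),trafo=(.625,-.063,.076))
for c in ['top','side']:
    p=viewer.camera(c); W=cloud(p).reshape(-1,3)
    for n,(x,y,zt) in T.items():
        m=(abs(W[:,0]-x)<.035)&(abs(W[:,1]-y)<.035)&(abs(W[:,2]-zt)<.0035); q=W[m]*1000
        rc=cv2.minAreaRect(q[:,:2].astype('f4'))
        print(c,n,len(q),'mean',np.round(q.mean(0),1),'rng',np.round(np.percentile(q,[1,99],0)[:,:2],0).tolist(),'rect',np.round(rc[0],1),np.round(rc[1],1),round(rc[2],1))
        m=(abs(W[:,0]-x)<.04)&(abs(W[:,1]-y)<.035)&(W[:,2]<.034)&(W[:,2]>.0245)
        q=W[m]*1000; rc=cv2.minAreaRect(q[:,:2].astype('f4'))
        print('   board',len(q),'rng',np.round(np.percentile(q,[1,99],0)[:,:2],0).tolist(),np.round(rc[0],1),np.round(rc[1],1),round(rc[2],1))
p=viewer.camera('top');W=cloud(p)
for u in (205,253):
  print([(v,*np.round(W[v,u]*1000).astype(int).tolist()) for v in range(166,196)])
```

```text
top relay 77 mean [629.4 156.3  73. ] rng [[618.0, 140.0], [642.0, 173.0]] rect [629.6 155.9] [32.7 23.6] 84.3
   board 180 rng [[600.0, 128.0], [658.0, 186.0]] [629.4 156.3] [55.6 55.9] 83.6
top heatsink 60 mean [628.4  79.6  77. ] rng [[614.0, 58.0], [642.0, 102.0]] rect [627.7  79.7] [29.4 44.4] 1.5
   board 117 rng [[600.0, 54.0], [655.0, 107.0]] [626.6  80.3] [52.2 56.1] 89.0
top cap 89 mean [627.9   7.6  77.5] rng [[612.0, -7.0], [643.0, 22.0]] rect [627.9   7.6] [29.6 31.1] 87.6
   board 166 rng [[599.0, -20.0], [655.0, 36.0]] [626.9   7. ] [55.9 56.6] 2.7
top trafo 150 mean [624.3 -62.4  75. ] rng [[607.0, -84.0], [641.0, -42.0]] rect [623.7 -61.7] [35.9 44.8] 0.5
   board 76 rng [[596.0, -90.0], [652.0, -35.0]] [624.3 -63. ] [56.3 55.2] 2.6
side relay 99 mean [630.8 155.6  73.7] rng [[620.0, 138.0], [646.0, 172.0]] rect [631.8 154.3] [34.4 24.7] 82.3
   board 231 rng [[603.0, 129.0], [662.0, 184.0]] [632.4 154.6] [56.7 59.5] 83.4
side heatsink 140 mean [629.5  80.3  77.3] rng [[614.0, 55.0], [646.0, 103.0]] rect [630.8  79.2] [34.3 50. ] 1.7
   board 173 rng [[602.0, 50.0], 
[... 923 characters left out ...]
 26), (190, 603, 154, 14), (191, 599, 154, 18), (192, 597, 155, 12), (193, 593, 154, 14), (194, 591, 155, 10), (195, 587, 154, 13)]
[(166, 679, 4, 0), (167, 676, 5, -2), (168, 670, 5, 10), (169, 667, 5, 8), (170, 663, 5, 11), (171, 642, 4, 79), (172, 640, 4, 77), (173, 636, 4, 78), (174, 634, 5, 75), (175, 630, 5, 78), (176, 627, 5, 79), (177, 625, 5, 76), (178, 622, 5, 77), (179, 618, 5, 78), (180, 616, 5, 78), (181, 613, 5, 76), (182, 611, 5, 72), (183, 611, 5, 56), (184, 610, 5, 47), (185, 610, 6, 34), (186, 609, 6, 26), (187, 605, 6, 28), (188, 602, 6, 28), (189, 600, 6, 23), (190, 598, 6, 14), (191, 596, 6, 12), (192, 593, 6, 10), (193, 590, 7, 10), (194, 586, 7, 11), (195, 583, 7, 12)]
```

```bash
cat >> h.py <<'E'
def rel(pos,ang,cur=None):
    """shift(mm)/turn(1=360deg) in current tool axes to reach TCP pos with tool x at world angle ang"""
    s=monitor.read_state(); p0=np.array(s['ee_pos']);R0=R.from_quat(s['eef_rot'])
    Rt=R.from_matrix(np.array([[np.cos(ang),np.sin(ang),0],[np.sin(ang),-np.cos(ang),0],[0,0,-1]]))
    d=R0.inv().apply(np.array(pos)-p0); w=(R0.inv()*Rt).as_rotvec()/(2*np.pi)
    print('t',round(s['time'],2),'at',np.round(p0,4),'w',round(s['width'],4),'f',np.round(s['ft_force'],1),'-> xyz',np.round(d,4),'r',np.round(w,4))
E
python3 -c "
from h import *
rel([.63,.1555,.22],np.pi/2-.10)"
```

```text
t 2.05 at [ 0.2751 -0.5612  0.2923] w 0.0874 f [0.1 0.5 0.2] -> xyz [ 0.6341 -0.4873  0.0722] r [ 0.      0.     -0.1615]
```

>>> drive_tool:
  plan:
    - {"x": 0.634, "y": -0.487, "z": 0.03, "rz": -0.1615, "fingers": 1}
    - {"x": 0.634, "y": -0.487, "z": 0.03, "rz": -0.1615}
    - {"x": 0.634, "y": -0.487, "z": 0.03, "rz": -0.1615}
    - {"x": 0.634, "y": -0.487, "z": 0.03, "rz": -0.1615}
    - {"x": 0.634, "y": -0.487, "z": 0.03, "rz": -0.1615}
    - {"x": 0.634, "y": -0.487, "z": 0.03, "rz": -0.1615}
    - {"x": 0.634, "y": -0.487, "z": 0.03, "rz": -0.1615}
    - {"x": 0.634, "y": -0.487, "z": 0.03, "rz": -0.1615}
    - {"x": 0.634, "y": -0.487, "z": 0.072, "rz": -0.1615}
    - {"x": 0.634, "y": -0.487, "z": 0.072, "rz": -0.1615}
    - {"x": 0.634, "y": -0.487, "z": 0.072, "rz": -0.1615}
    - {"x": 0.634, "y": -0.487, "z": 0.072, "rz": -0.1615}

```text
validation failed for argument at $.pl...
```

```bash
python3 -c "
from h import *
rel([.63,.1555,.22],np.pi/2-.10)
rel([.63,.1555,.104],np.pi/2-.10)"
```

```text
t 2.05 at [ 0.2751 -0.5612  0.2923] w 0.0874 f [0.1 0.5 0.2] -> xyz [ 0.6341 -0.4873  0.0722] r [ 0.      0.     -0.1615]
t 2.05 at [ 0.2751 -0.5612  0.2923] w 0.0874 f [0.1 0.5 0.2] -> xyz [ 0.6341 -0.4874  0.1882] r [ 0.      0.     -0.1615]
```

>>> drive_tool:
  plan:
    - {"rx": 0, "ry": 0, "rz": -0.1615, "x": 0.634, "y": -0.487, "z": 0.03, "fingers": 1.0}
    - {"rx": 0, "ry": 0, "rz": -0.1615, "x": 0.634, "y": -0.487, "z": 0.03, "fingers": 1.0}
    - {"rx": 0, "ry": 0, "rz": -0.1615, "x": 0.634, "y": -0.487, "z": 0.03, "fingers": 1.0}
    - {"rx": 0, "ry": 0, "rz": -0.1615, "x": 0.634, "y": -0.487, "z": 0.03, "fingers": 1.0}
    - {"rx": 0, "ry": 0, "rz": -0.1615, "x": 0.634, "y": -0.487, "z": 0.03, "fingers": 1.0}
    - {"rx": 0, "ry": 0, "rz": -0.1615, "x": 0.634, "y": -0.487, "z": 0.03, "fingers": 1.0}
    - {"rx": 0, "ry": 0, "rz": -0.1615, "x": 0.634, "y": -0.487, "z": 0.03, "fingers": 1.0}
    - {"rx": 0, "ry": 0, "rz": -0.1615, "x": 0.634, "y": -0.487, "z": 0.03, "fingers": 1.0}
    - {"rx": 0, "ry": 0, "rz": -0.1615, "x": 0.634, "y": -0.487, "z": 0.072, "fingers": 1.0}
    - {"rx": 0, "ry": 0, "rz": -0.1615, "x": 0.634, "y": -0.487, "z": 0.072, "fingers": 1.0}
    - {"rx": 0, "ry": 0, "rz": -0.1615, "x": 0.634, "y": -0.487, "z": 0.072, "fingers": 1.0}
    - {"rx": 0, "ry": 0, "rz": -0.1615, "x": 0.634, "y": -0.487, "z": 0.072, "fingers": 1.0}

```text
time: 3.55
ee_pos: [0.6071, 0.1085, 0.2296]
eef_rot: [0.742, 0.67, 0.0, 0.0]
ft_force: [0.5, -0.5, 0.8]
width: 0.087
```

```bash
python3 -c "
from h import *
rel([.63,.1555,.22],np.pi/2-.10)
rel([.63,.1555,.104],np.pi/2-.10)"
```

```text
t 3.55 at [0.6071 0.1085 0.2296] w 0.087 f [ 0.5 -0.5  0.8] -> xyz [0.049  0.018  0.0096] r [ 0.0001  0.     -0.0002]
t 3.55 at [0.6071 0.1085 0.2296] w 0.087 f [ 0.5 -0.5  0.8] -> xyz [0.0491 0.0179 0.1256] r [ 0.0001  0.     -0.0002]
```

>>> drive_tool:
  plan:
    - {"rx": 0, "ry": 0, "rz": 0, "x": 0.049, "y": 0.018, "z": 0.02, "fingers": 1.0}
    - {"rx": 0, "ry": 0, "rz": 0, "x": 0.049, "y": 0.018, "z": 0.02, "fingers": 1.0}
    - {"rx": 0, "ry": 0, "rz": 0, "x": 0.049, "y": 0.018, "z": 0.02, "fingers": 1.0}

```text
time: 3.92
ee_pos: [0.6291, 0.1535, 0.2096]
eef_rot: [0.742, 0.671, -0.0, 0.0]
ft_force: [-0.5, -0.1, 0.3]
width: 0.0866
```

```bash
python3 -c "
from h import *
p=viewer.camera('top');save(cv2.resize(p['color'][130:260,150:330],None,fx=4,fy=4),'a.png')
p=viewer.camera('side');save(cv2.resize(p['color'][80:300,100:360],None,fx=3,fy=2.7),'b.png')
rel([.63,.1555,.104],np.pi/2-.10)"
```

```text
t 4.03 at [0.6294 0.1524 0.2104] w 0.0868 f [-0.7 -0.4 -0.4] -> xyz [0.0033 0.0002 0.1064] r [ 0.0002  0.0001 -0.0004]
```

View pics/b.png

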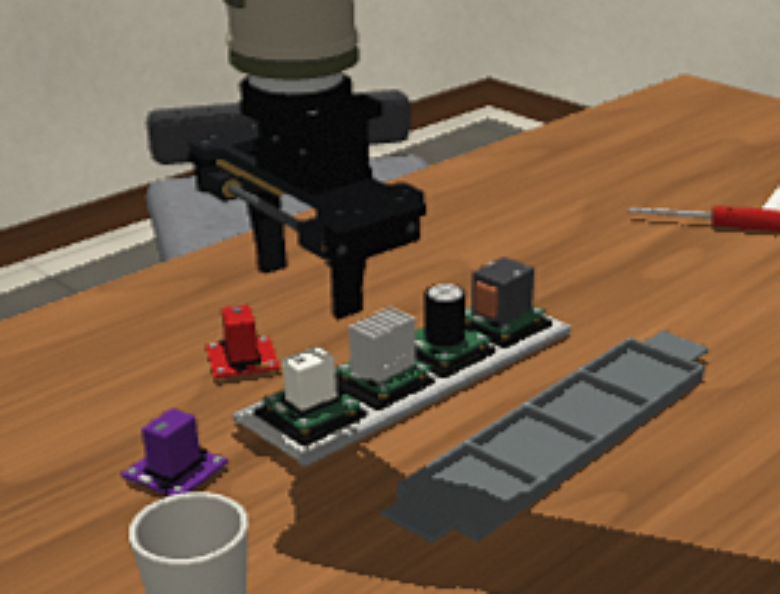

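>>> drive_tool:
  plan:
    - {"rx": 0, "ry": 0, "rz": 0, "x": 0.0032, "y": 0, "z": 0.05, "fingers": 0.7}
    - {"rx": 0, "ry": 0, "rz": 0, "x": 0.0032, "y": 0, "z": 0.08, "fingers": 0.7}
    - {"rx": 0, "ry": 0, "rz": 0, "x": 0.0032, "y": 0, "z": 0.1, "fingers": 0.7}
    - {"rx": 0, "ry": 0, "rz": 0, "x": 0.0032, "y": 0, "z": 0.106, "fingers": 0.7}
    - {"rx": 0, "ry": 0, "rz": 0, "x": 0.0032, "y": 0, "z": 0.106, "fingers": 0.7}

```text
time: 4.65
ee_pos: [0.6298, 0.157, 0.1046]
eef_rot: [0.742, 0.671, 0.0, 0.0]
ft_force: [-0.5, 0.3, 0.9]
width: 0.0609
```

```bash
python3 -c "
from h import *
p=viewer.camera('side');save(cv2.resize(p['color'][130:260,150:330],None,fx=4,fy=4),'b1.png')
rel([.63,.1555,.104],np.pi/2-.10)"
```

```text
t 4.7 at [0.63   0.1573 0.105 ] w 0.0613 f [0.6 0.4 0.6] -> xyz [-0.0017  0.0002  0.001 ] r [ 0.0003 -0.0001 -0.0001]
```

View pics/b1.png

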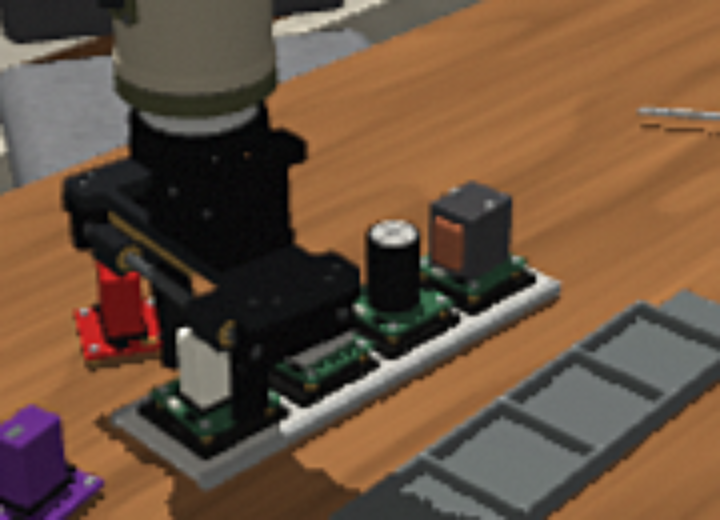

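>>> drive_tool:
  plan:
    - {"rx": 0, "ry": 0, "rz": 0, "x": -0.001, "y": 0, "z": 0, "fingers": 0.0}
    - {"rx": 0, "ry": 0, "rz": 0, "x": -0.001, "y": 0, "z": 0, "fingers": 0.0}
    - {"rx": 0, "ry": 0, "rz": 0, "x": -0.001, "y": 0, "z": 0, "fingers": 0.0}
    - {"rx": 0, "ry": 0, "rz": 0, "x": -0.001, "y": 0, "z": 0, "fingers": 0.0}
    - {"rx": 0, "ry": 0, "rz": 0, "x": -0.001, "y": 0, "z": 0, "fingers": 0.0}
    - {"rx": 0, "ry": 0, "rz": 0, "x": -0.001, "y": 0, "z": 0, "fingers": 0.0}
  squeeze: 35

```text
time: 5.45
ee_pos: [0.6294, 0.1562, 0.1039]
eef_rot: [0.742, 0.671, 0.0, 0.0]
ft_force: [1.2, 0.4, 0.0]
width: 0.0239
```

```bash
python3 -c "
from h import *
rel([.485,-.087,.20],np.pi/2+.0455)
rel([.63,.155,.20],np.pi/2-.10)"
```

```text
t 5.45 at [0.6294 0.1562 0.1039] w 0.0239 f [1.2 0.4 0. ] -> xyz [-0.2564 -0.1193 -0.0962] r [ 0.0001 -0.     -0.0232]
t 5.45 at [0.6294 0.1562 0.1039] w 0.0239 f [1.2 0.4 0. ] -> xyz [-0.0011  0.0007 -0.0961] r [ 0.0001 -0.     -0.0001]
```

>>> drive_tool:
  plan:
    - {"rx": 0, "ry": 0, "rz": 0, "x": 0, "y": 0, "z": -0.04, "fingers": 0.0}
    - {"rx": 0, "ry": 0, "rz": 0, "x": 0, "y": 0, "z": -0.1, "fingers": 0.0}
    - {"rx": 0, "ry": 0, "rz": -0.0232, "x": -0.05, "y": -0.04, "z": -0.1, "fingers": 0.0}
    - {"rx": 0, "ry": 0, "rz": -0.0232, "x": -0.1, "y": -0.07, "z": -0.1, "fingers": 0.0}
    - {"rx": 0, "ry": 0, "rz": -0.0232, "x": -0.15, "y": -0.09, "z": -0.1, "fingers": 0.0}
    - {"rx": 0, "ry": 0, "rz": -0.0232, "x": -0.2, "y": -0.11, "z": -0.1, "fingers": 0.0}
    - {"rx": 0, "ry": 0, "rz": -0.0232, "x": -0.24, "y": -0.119, "z": -0.1, "fingers": 0.0}
    - {"rx": 0, "ry": 0, "rz": -0.0232, "x": -0.2555, "y": -0.119, "z": -0.1, "fingers": 0.0}
    - {"rx": 0, "ry": 0, "rz": -0.0232, "x": -0.2555, "y": -0.119, "z": -0.08, "fingers": 0.0}
    - {"rx": 0, "ry": 0, "rz": -0.0232, "x": -0.2555, "y": -0.119, "z": -0.05, "fingers": 0.0}
    - {"rx": 0, "ry": 0, "rz": -0.0232, "x": -0.2555, "y": -0.119, "z": -0.03, "fingers": 0.0}
    - {"rx": 0, "ry": 0, "rz": -0.0232, "x": -0.2555, "y": -0.119, "z": -0.03, "fingers": 0.0}

```text
time: 6.95
ee_pos: [0.4847, -0.0851, 0.1325]
eef_rot: [0.69, 0.723, -0.0, -0.001]
ft_force: [0.0, 0.3, -0.7]
width: 0.0241
```

```bash
python3 -c "
from h import *
p=viewer.camera('top');save(cv2.resize(p['color'][130:260,150:330],None,fx=4,fy=4),'a2.png')
p=viewer.camera('side');save(cv2.resize(p['color'][130:300,150:360],None,fx=3.5,fy=3.5),'b2.png')
rel([.485,-.0872,.0925],np.pi/2+.0455)"
```

```text
t 7.05 at [ 0.4858 -0.0855  0.1343] w 0.024 f [ 0.4  0.6 -1.7] -> xyz [-0.0017 -0.0009  0.0418] r [ 0.0001 -0.0001  0.0001]
```

View pics/b2.png

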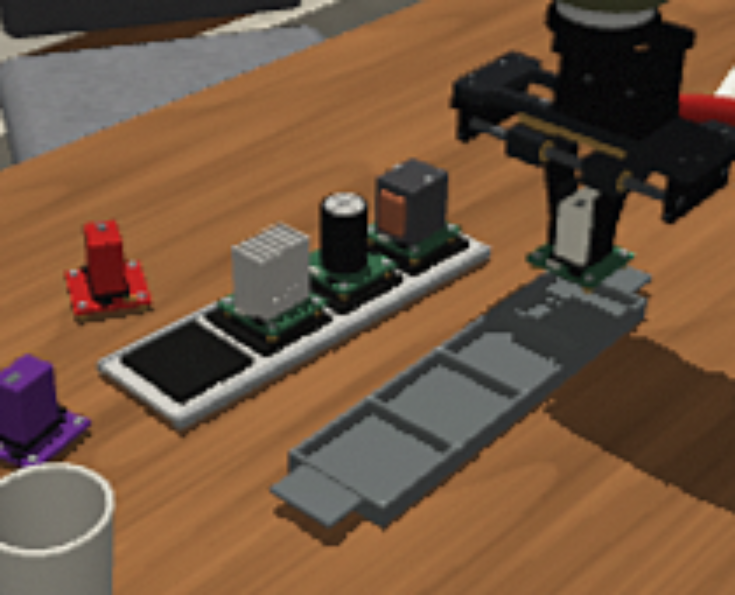

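View pics/a2.png

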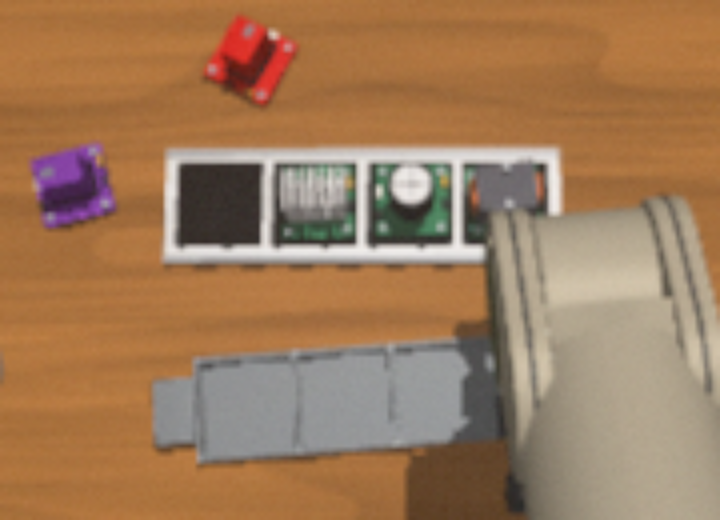

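>>> drive_tool:
  plan:
    - {"rx": 0, "ry": 0, "rz": 0, "x": -0.0015, "y": -0.0005, "z": 0.018, "fingers": 0.0}
    - {"rx": 0, "ry": 0, "rz": 0, "x": -0.0015, "y": -0.0005, "z": 0.032, "fingers": 0.0}
    - {"rx": 0, "ry": 0, "rz": 0, "x": -0.0015, "y": -0.0005, "z": 0.037, "fingers": 0.0}
    - {"rx": 0, "ry": 0, "rz": 0, "x": -0.0015, "y": -0.0005, "z": 0.038, "fingers": 0.0}
    - {"rx": 0, "ry": 0, "rz": 0, "x": -0.0015, "y": -0.0005, "z": 0.039, "fingers": 0.0}
    - {"rx": 0, "ry": 0, "rz": 0, "x": -0.0015, "y": -0.0005, "z": 0.039, "fingers": 0.0}

```text
time: 7.8
ee_pos: [0.485, -0.0877, 0.0951]
eef_rot: [0.691, 0.723, 0.0, 0.0]
ft_force: [0.4, 1.1, -1.4]
width: 0.0237
```

```bash
python3 -c "
from h import *
rel([.485,-.0872,.092],np.pi/2+.0455)
p=viewer.camera('side');save(cv2.resize(p['color'][180:270,250:370],None,fx=6,fy=6),'b3.png')
rel([.485,-.0872,.092],np.pi/2+.0455)
"
```

```text
t 7.8 at [ 0.485  -0.0877  0.0951] w 0.0237 f [ 0.4  1.1 -1.4] -> xyz [ 0.0005 -0.      0.0031] r [0.0001 0.     0.    ]
t 7.85 at [ 0.485  -0.0877  0.095 ] w 0.0238 f [ 0.3  0.  -1.4] -> xyz [0.0005 0.     0.003 ] r [ 0.0001  0.     -0.    ]
```

View pics/b3.png

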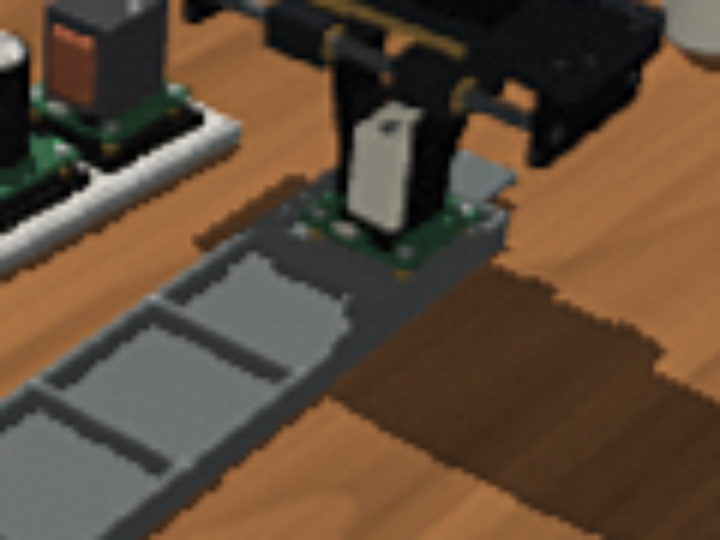

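>>> drive_tool:
  plan:
    - {"rx": 0, "ry": 0, "rz": 0, "x": 0, "y": 0, "z": 0.001, "fingers": 0.0}
    - {"rx": 0, "ry": 0, "rz": 0, "x": 0, "y": 0, "z": 0.002, "fingers": 0.0}
    - {"rx": 0, "ry": 0, "rz": 0, "x": 0, "y": 0, "z": 0.0025, "fingers": 0.0}
    - {"rx": 0, "ry": 0, "rz": 0, "x": 0, "y": 0, "z": 0.0025, "fingers": 0.0}

```text
time: 8.35
ee_pos: [0.4848, -0.0876, 0.0922]
eef_rot: [0.691, 0.723, -0.0, 0.0]
ft_force: [-0.0, -0.1, -2.0]
width: 0.024
```

>>> drive_tool:
  plan:
    - {"rx": 0, "ry": 0, "rz": 0, "x": 0, "y": 0, "z": 0.0005, "fingers": 0.0}
    - {"rx": 0, "ry": 0, "rz": 0, "x": 0, "y": 0, "z": 0.001, "fingers": 0.0}
    - {"rx": 0, "ry": 0, "rz": 0, "x": 0, "y": 0, "z": 0.001, "fingers": 0.0}

```text
time: 8.72
ee_pos: [0.4849, -0.0876, 0.0918]
eef_rot: [0.691, 0.723, -0.0, 0.0]
ft_force: [-3.3, 0.4, 6.7]
width: 0.0237
```

>>> drive_tool:
  plan:
    - {"rx": 0, "ry": 0, "rz": 0, "x": 0, "y": 0, "z": 0, "fingers": 0.6}
    - {"rx": 0, "ry": 0, "rz": 0, "x": 0, "y": 0, "z": 0, "fingers": 0.6}
    - {"rx": 0, "ry": 0, "rz": 0, "x": 0, "y": 0, "z": 0, "fingers": 0.6}
    - {"rx": 0, "ry": 0, "rz": 0, "x": 0, "y": 0, "z": 0, "fingers": 0.6}
    - {"rx": 0, "ry": 0, "rz": 0, "x": 0, "y": 0, "z": -0.03, "fingers": 0.7}
    - {"rx": 0, "ry": 0, "rz": 0, "x": 0, "y": 0, "z": -0.08, "fingers": 0.8}
    - {"rx": 0, "ry": 0, "rz": 0, "x": 0, "y": 0, "z": -0.12, "fingers": 0.8}
    - {"rx": 0, "ry": 0, "rz": 0, "x": 0, "y": 0, "z": -0.12, "fingers": 0.8}

```text
time: 9.72
ee_pos: [0.4864, -0.0877, 0.2142]
eef_rot: [0.691, 0.723, 0.001, 0.003]
ft_force: [-0.5, -0.1, -0.1]
width: 0.0687
```

```bash
python3 -c "
from h import *
rel([.6285,.080,.17],np.pi/2+.01)
p=viewer.camera('side');save(cv2.resize(p['color'][150:300,200:370],None,fx=4,fy=4),'b4.png')
"
```

```text
t 9.72 at [ 0.4864 -0.0877  0.2142] w 0.0687 f [-0.5 -0.1 -0.1] -> xyz [0.1612 0.1494 0.0447] r [0.0008 0.0003 0.0056]
```

View pics/b4.png

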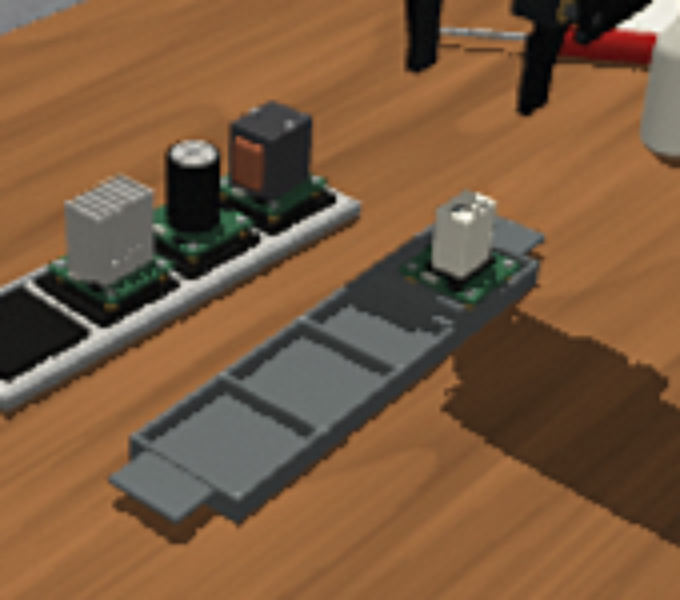

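>>> drive_tool:
  plan:
    - {"rx": 0, "ry": 0, "rz": 0.006, "x": 0.05, "y": 0.05, "z": 0, "fingers": 0.8}
    - {"rx": 0, "ry": 0, "rz": 0.006, "x": 0.09, "y": 0.09, "z": 0, "fingers": 0.8}
    - {"rx": 0, "ry": 0, "rz": 0.006, "x": 0.13, "y": 0.125, "z": 0.01, "fingers": 0.8}
    - {"rx": 0, "ry": 0, "rz": 0.006, "x": 0.155, "y": 0.145, "z": 0.03, "fingers": 0.8}
    - {"rx": 0, "ry": 0, "rz": 0.006, "x": 0.161, "y": 0.15, "z": 0.045, "fingers": 0.8}
    - {"rx": 0, "ry": 0, "rz": 0.006, "x": 0.161, "y": 0.15, "z": 0.045, "fingers": 0.8}
    - {"rx": 0, "ry": 0, "rz": 0.006, "x": 0.161, "y": 0.15, "z": 0.045, "fingers": 0.8}

```text
time: 10.65
ee_pos: [0.6272, 0.0786, 0.1665]
eef_rot: [0.705, 0.709, -0.0, 0.0]
ft_force: [-0.7, -0.5, 0.5]
width: 0.0693
```

```bash
python3 -c "
from h import *
rel([.6285,.080,.106],np.pi/2+.01)
"
```

```text
t 10.65 at [0.6272 0.0786 0.1665] w 0.0693 f [-0.7 -0.5  0.5] -> xyz [0.0015 0.0013 0.0605] r [ 0.      0.0001 -0.0006]
```

>>> drive_tool:
  plan:
    - {"rx": 0, "ry": 0, "rz": 0, "x": 0.0005, "y": 0.0005, "z": 0.03, "fingers": 0.8}
    - {"rx": 0, "ry": 0, "rz": 0, "x": 0.0005, "y": 0.0005, "z": 0.05, "fingers": 0.8}
    - {"rx": 0, "ry": 0, "rz": 0, "x": 0.0005, "y": 0.0005, "z": 0.06, "fingers": 0.8}
    - {"rx": 0, "ry": 0, "rz": 0, "x": 0.0005, "y": 0.0005, "z": 0.06, "fingers": 0.8}
    - {"rx": 0, "ry": 0, "rz": 0, "x": 0.0005, "y": 0.0005, "z": 0.06, "fingers": 0.8}

```text
time: 11.28
ee_pos: [0.6284, 0.0806, 0.1072]
eef_rot: [0.704, 0.71, 0.001, 0.0]
ft_force: [-0.0, 0.5, 0.4]
width: 0.0695
```

```bash
python3 -c "
from h import *
rel([.6285,.080,.106],np.pi/2+.01)
p=viewer.camera('side');save(cv2.resize(p['color'][150:270,170:330],None,fx=4.5,fy=4.5),'b5.png')
"
```

```text
t 11.28 at [0.6284 0.0806 0.1072] w 0.0695 f [-0.   0.5  0.4] -> xyz [-0.0006  0.0001  0.0012] r [ 0.0002 -0.     -0.0004]
```

View pics/b5.png

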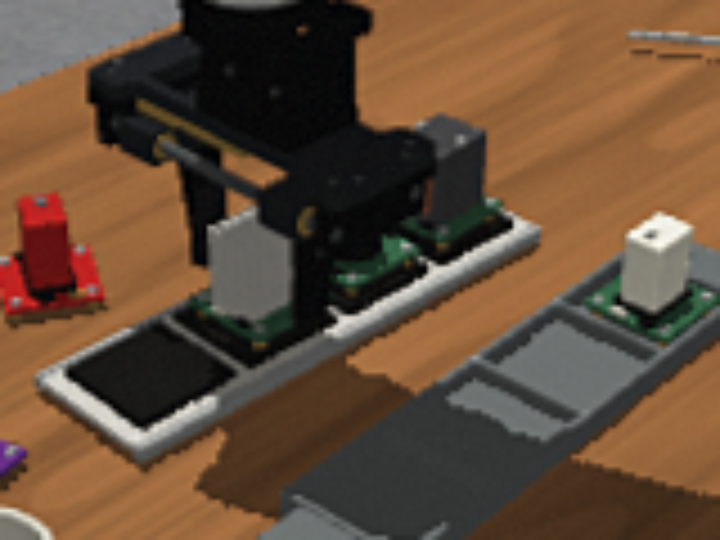

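Good straddle; closing and lifting.

>>> drive_tool:
  plan:
    - {"rx": 0, "ry": 0, "rz": 0, "x": 0, "y": 0, "z": 0.0005, "fingers": 0.0}
    - {"rx": 0, "ry": 0, "rz": 0, "x": 0, "y": 0, "z": 0.0005, "fingers": 0.0}
    - {"rx": 0, "ry": 0, "rz": 0, "x": 0, "y": 0, "z": 0.0005, "fingers": 0.0}
    - {"rx": 0, "ry": 0, "rz": 0, "x": 0, "y": 0, "z": 0.0005, "fingers": 0.0}
    - {"rx": 0, "ry": 0, "rz": 0, "x": 0, "y": 0, "z": 0.0005, "fingers": 0.0}
    - {"rx": 0, "ry": 0, "rz": 0, "x": 0, "y": 0, "z": 0.0005, "fingers": 0.0}
  squeeze: 35

```text
time: 12.08
ee_pos: [0.628, 0.0805, 0.1058]
eef_rot: [0.704, 0.71, 0.0, 0.0]
ft_force: [0.2, -0.6, -0.7]
width: 0.0297
```

```bash
python3 -c "
from h import *
rel([.4817,-.0133,.20],np.pi/2+.0455)"
```

```text
t 12.07 at [0.628  0.0805 0.1058] w 0.0297 f [ 0.2 -0.6 -0.7] -> xyz [-0.0927 -0.147  -0.0942] r [ 0.     0.    -0.006]
```

>>> drive_tool:
  plan:
    - {"rx": 0, "ry": 0, "rz": 0, "x": 0, "y": 0, "z": -0.04, "fingers": 0.0}
    - {"rx": 0, "ry": 0, "rz": 0, "x": 0, "y": 0, "z": -0.09, "fingers": 0.0}
    - {"rx": 0, "ry": 0, "rz": -0.006, "x": -0.02, "y": -0.05, "z": -0.1, "fingers": 0.0}
    - {"rx": 0, "ry": 0, "rz": -0.006, "x": -0.05, "y": -0.095, "z": -0.1, "fingers": 0.0}
    - {"rx": 0, "ry": 0, "rz": -0.006, "x": -0.08, "y": -0.135, "z": -0.09, "fingers": 0.0}
    - {"rx": 0, "ry": 0, "rz": -0.006, "x": -0.0925, "y": -0.147, "z": -0.07, "fingers": 0.0}
    - {"rx": 0, "ry": 0, "rz": -0.006, "x": -0.0925, "y": -0.147, "z": -0.04, "fingers": 0.0}
    - {"rx": 0, "ry": 0, "rz": -0.006, "x": -0.0925, "y": -0.147, "z": -0.02, "fingers": 0.0}
    - {"rx": 0, "ry": 0, "rz": -0.006, "x": -0.0925, "y": -0.147, "z": -0.01, "fingers": 0.0}
    - {"rx": 0, "ry": 0, "rz": -0.006, "x": -0.0925, "y": -0.147, "z": -0.01, "fingers": 0.0}

```text
time: 13.32
ee_pos: [0.4814, -0.0129, 0.1155]
eef_rot: [0.691, 0.723, -0.0, -0.0]
ft_force: [0.8, -0.0, -0.5]
width: 0.03
```

```bash
python3 -c "
from h import *
p=viewer.camera('side');save(cv2.resize(p['color'][160:290,200:360],None,fx=4.5,fy=4.5),'b6.png')
rel([.4817,-.0133,.0938],np.pi/2+.0455)
"
```

```text
t 13.38 at [ 0.4818 -0.0129  0.1161] w 0.0295 f [-0.6 -0.2 -0.8] -> xyz [-0.0004 -0.0001  0.0223] r [ 0. -0.  0.]
```

View pics/b6.png

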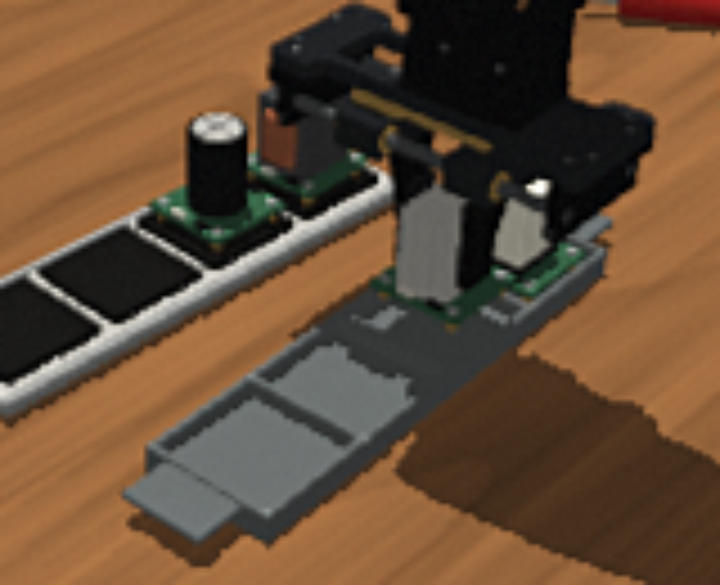

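>>> drive_tool:
  plan:
    - {"rx": 0, "ry": 0, "rz": 0, "x": 0, "y": 0, "z": 0.01, "fingers": 0.0}
    - {"rx": 0, "ry": 0, "rz": 0, "x": 0, "y": 0, "z": 0.017, "fingers": 0.0}
    - {"rx": 0, "ry": 0, "rz": 0, "x": 0, "y": 0, "z": 0.02, "fingers": 0.0}
    - {"rx": 0, "ry": 0, "rz": 0, "x": 0, "y": 0, "z": 0.0208, "fingers": 0.0}
    - {"rx": 0, "ry": 0, "rz": 0, "x": 0, "y": 0, "z": 0.0215, "fingers": 0.0}
    - {"rx": 0, "ry": 0, "rz": 0, "x": 0, "y": 0, "z": 0.0215, "fingers": 0.0}

```text
time: 14.12
ee_pos: [0.4817, -0.0131, 0.0944]
eef_rot: [0.691, 0.723, 0.0, 0.0]
ft_force: [0.5, 0.6, -1.6]
width: 0.0298
```

>>> drive_tool:
  plan:
    - {"rx": 0, "ry": 0, "rz": 0, "x": 0, "y": 0, "z": 0.0006, "fingers": 0.0}
    - {"rx": 0, "ry": 0, "rz": 0, "x": 0, "y": 0, "z": 0.001, "fingers": 0.0}
    - {"rx": 0, "ry": 0, "rz": 0, "x": 0, "y": 0, "z": 0.001, "fingers": 0.0}

```text
time: 14.5
ee_pos: [0.4817, -0.0131, 0.0937]
eef_rot: [0.691, 0.723, -0.0, 0.0]
ft_force: [-2.3, 0.7, 5.5]
width: 0.0296
```

>>> drive_tool:
  plan:
    - {"rx": 0, "ry": 0, "rz": 0, "x": 0, "y": 0, "z": 0, "fingers": 0.7}
    - {"rx": 0, "ry": 0, "rz": 0, "x": 0, "y": 0, "z": 0, "fingers": 0.7}
    - {"rx": 0, "ry": 0, "rz": 0, "x": 0, "y": 0, "z": 0, "fingers": 0.7}
    - {"rx": 0, "ry": 0, "rz": 0, "x": 0, "y": 0, "z": 0, "fingers": 0.7}
    - {"rx": 0, "ry": 0, "rz": 0, "x": 0, "y": 0, "z": -0.03, "fingers": 0.8}
    - {"rx": 0, "ry": 0, "rz": 0, "x": 0, "y": 0, "z": -0.08, "fingers": 0.9}
    - {"rx": 0, "ry": 0, "rz": 0, "x": 0, "y": 0, "z": -0.1, "fingers": 0.9}
    - {"rx": 0, "ry": 0, "rz": 0, "x": 0, "y": 0, "z": -0.1, "fingers": 0.9}

```text
time: 15.5
ee_pos: [0.4824, -0.0132, 0.1946]
eef_rot: [0.691, 0.723, 0.001, 0.001]
ft_force: [-0.7, 0.1, -0.7]
width: 0.0773
```

```bash
python3 -c "
from h import *
rel([.628,.0073,.17],np.pi/2+.015)
p=viewer.camera('side');save(cv2.resize(p['color'][150:300,200:370],None,fx=4,fy=4),'b7.png')
"
```

```text
t 15.5 at [ 0.4824 -0.0132  0.1946] w 0.0773 f [-0.7  0.1 -0.7] -> xyz [0.0139 0.1463 0.025 ] r [0.0005 0.0002 0.0048]
```

View pics/b7.png

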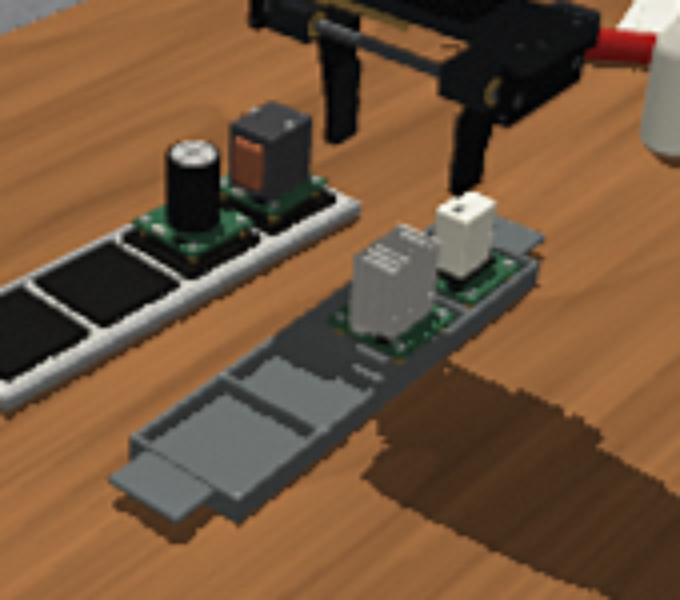

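>>> drive_tool:
  plan:
    - {"rx": 0, "ry": 0, "rz": 0.005, "x": 0.007, "y": 0.05, "z": 0, "fingers": 0.8}
    - {"rx": 0, "ry": 0, "rz": 0.005, "x": 0.014, "y": 0.1, "z": 0, "fingers": 0.8}
    - {"rx": 0, "ry": 0, "rz": 0.005, "x": 0.014, "y": 0.135, "z": 0.01, "fingers": 0.8}
    - {"rx": 0, "ry": 0, "rz": 0.005, "x": 0.014, "y": 0.146, "z": 0.025, "fingers": 0.8}
    - {"rx": 0, "ry": 0, "rz": 0.005, "x": 0.014, "y": 0.146, "z": 0.025, "fingers": 0.8}
    - {"rx": 0, "ry": 0, "rz": 0.005, "x": 0.014, "y": 0.146, "z": 0.025, "fingers": 0.8}

```text
time: 16.3
ee_pos: [0.6259, 0.0075, 0.1682]
eef_rot: [0.702, 0.712, -0.0, -0.0]
ft_force: [0.1, 0.3, -0.7]
width: 0.0696
```

```bash
python3 -c "
from h import *
rel([.628,.0073,.106],np.pi/2+.015)
"
```

```text
t 16.3 at [0.6259 0.0075 0.1682] w 0.0696 f [ 0.1  0.3 -0.7] -> xyz [-0.0003  0.0022  0.0622] r [-0.0001  0.     -0.0001]
```

>>> drive_tool:
  plan:
    - {"rx": 0, "ry": 0, "rz": 0, "x": 0, "y": 0.001, "z": 0.03, "fingers": 0.8}
    - {"rx": 0, "ry": 0, "rz": 0, "x": 0, "y": 0.001, "z": 0.05, "fingers": 0.8}
    - {"rx": 0, "ry": 0, "rz": 0, "x": 0, "y": 0.001, "z": 0.0615, "fingers": 0.8}
    - {"rx": 0, "ry": 0, "rz": 0, "x": 0, "y": 0.001, "z": 0.0615, "fingers": 0.8}
    - {"rx": 0, "ry": 0, "rz": 0, "x": 0, "y": 0.001, "z": 0.0615, "fingers": 0.8}

```text
time: 16.92
ee_pos: [0.6282, 0.0077, 0.1077]
eef_rot: [0.702, 0.712, 0.0, 0.0]
ft_force: [0.4, -0.4, 1.0]
width: 0.0695
```

```bash
python3 -c "
from h import *
rel([.628,.0073,.106],np.pi/2+.015)
p=viewer.camera('side');save(cv2.resize(p['color'][140:260,190:350],None,fx=4.5,fy=4.5),'b8.png')
"
```

```text
t 16.93 at [0.6282 0.0077 0.1077] w 0.0695 f [ 0.4 -0.4  1. ] -> xyz [-0.0004 -0.0002  0.0017] r [ 0.0002 -0.     -0.0001]
```

View pics/b8.png

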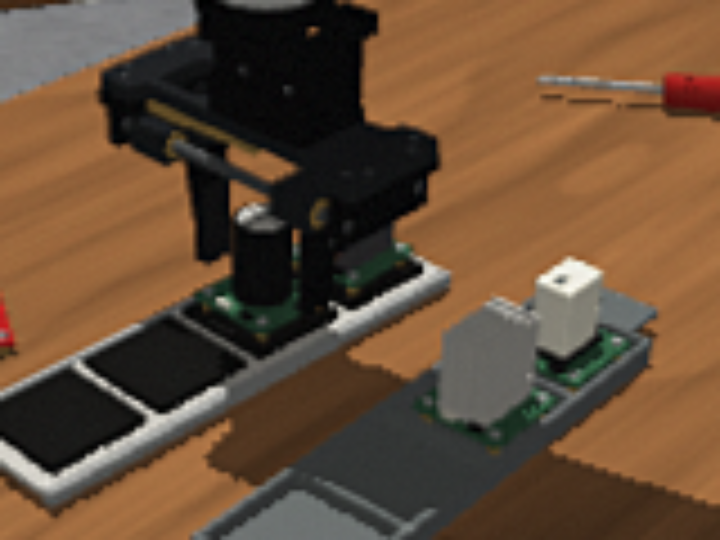

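>>> drive_tool:
  plan:
    - {"rx": 0, "ry": 0, "rz": 0, "x": 0, "y": 0, "z": 0.0005, "fingers": 0.0}
    - {"rx": 0, "ry": 0, "rz": 0, "x": 0, "y": 0, "z": 0.0005, "fingers": 0.0}
    - {"rx": 0, "ry": 0, "rz": 0, "x": 0, "y": 0, "z": 0.0005, "fingers": 0.0}
    - {"rx": 0, "ry": 0, "rz": 0, "x": 0, "y": 0, "z": 0.0005, "fingers": 0.0}
    - {"rx": 0, "ry": 0, "rz": 0, "x": 0, "y": 0, "z": 0.0005, "fingers": 0.0}
    - {"rx": 0, "ry": 0, "rz": 0, "x": 0, "y": 0, "z": 0.0005, "fingers": 0.0}
  squeeze: 35

```text
time: 17.73
ee_pos: [0.6279, 0.0075, 0.1063]
eef_rot: [0.702, 0.712, 0.0, 0.0]
ft_force: [0.9, 0.5, 0.6]
width: 0.0343
```

```bash
python3 -c "
from h import *
rel([.4783,.0607,.20],np.pi/2+.0455)"
```

```text
t 17.73 at [0.6279 0.0075 0.1063] w 0.0343 f [0.9 0.5 0.6] -> xyz [ 0.0553 -0.1488 -0.0937] r [ 0.     0.    -0.005]
```

>>> drive_tool:
  plan:
    - {"rx": 0, "ry": 0, "rz": 0, "x": 0, "y": 0, "z": -0.04, "fingers": 0.0}
    - {"rx": 0, "ry": 0, "rz": 0, "x": 0, "y": 0, "z": -0.09, "fingers": 0.0}
    - {"rx": 0, "ry": 0, "rz": -0.005, "x": 0.02, "y": -0.05, "z": -0.1, "fingers": 0.0}
    - {"rx": 0, "ry": 0, "rz": -0.005, "x": 0.04, "y": -0.1, "z": -0.1, "fingers": 0.0}
    - {"rx": 0, "ry": 0, "rz": -0.005, "x": 0.055, "y": -0.14, "z": -0.09, "fingers": 0.0}
    - {"rx": 0, "ry": 0, "rz": -0.005, "x": 0.0553, "y": -0.149, "z": -0.07, "fingers": 0.0}
    - {"rx": 0, "ry": 0, "rz": -0.005, "x": 0.0553, "y": -0.149, "z": -0.04, "fingers": 0.0}
    - {"rx": 0, "ry": 0, "rz": -0.005, "x": 0.0553, "y": -0.149, "z": -0.02, "fingers": 0.0}
    - {"rx": 0, "ry": 0, "rz": -0.005, "x": 0.0553, "y": -0.149, "z": -0.01, "fingers": 0.0}
    - {"rx": 0, "ry": 0, "rz": -0.005, "x": 0.0553, "y": -0.149, "z": -0.01, "fingers": 0.0}

```text
time: 18.98
ee_pos: [0.4778, 0.0608, 0.116]
eef_rot: [0.691, 0.723, -0.0, -0.0]
ft_force: [-0.1, 0.1, -1.6]
width: 0.0344
```

```bash
python3 -c "
from h import *
p=viewer.camera('side');save(cv2.resize(p['color'][160:290,200:360],None,fx=4.5,fy=4.5),'b9.png')
rel([.4783,.0607,.0943],np.pi/2+.0455)
"
```

```text
t 19.02 at [0.4782 0.0609 0.1166] w 0.0342 f [ 0.8  0.5 -1.2] -> xyz [-0.0002  0.0001  0.0223] r [ 0. -0.  0.]
```

View pics/b9.png

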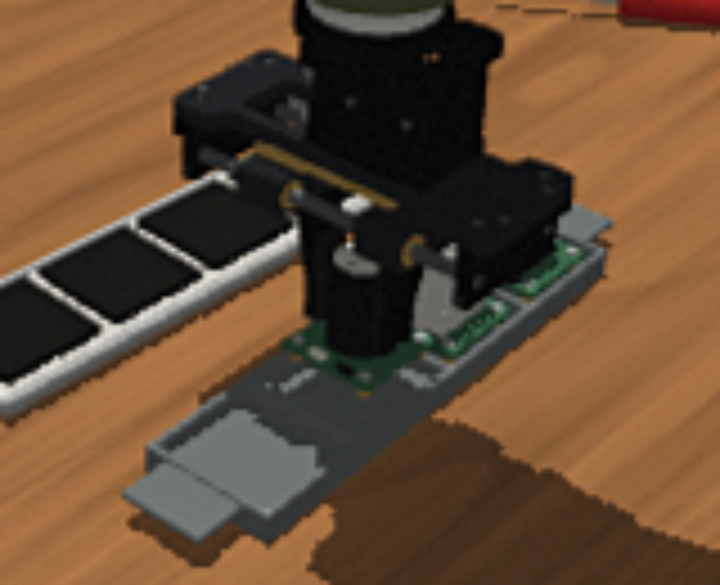

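>>> drive_tool:
  plan:
    - {"rx": 0, "ry": 0, "rz": 0, "x": 0, "y": 0, "z": 0.01, "fingers": 0.0}
    - {"rx": 0, "ry": 0, "rz": 0, "x": 0, "y": 0, "z": 0.017, "fingers": 0.0}
    - {"rx": 0, "ry": 0, "rz": 0, "x": 0, "y": 0, "z": 0.02, "fingers": 0.0}
    - {"rx": 0, "ry": 0, "rz": 0, "x": 0, "y": 0, "z": 0.021, "fingers": 0.0}
    - {"rx": 0, "ry": 0, "rz": 0, "x": 0, "y": 0, "z": 0.022, "fingers": 0.0}
    - {"rx": 0, "ry": 0, "rz": 0, "x": 0, "y": 0, "z": 0.022, "fingers": 0.0}

```text
time: 19.77
ee_pos: [0.4781, 0.0607, 0.0944]
eef_rot: [0.691, 0.723, 0.0, 0.0]
ft_force: [-0.2, -0.1, -2.5]
width: 0.0345
```

>>> drive_tool:
  plan:
    - {"rx": 0, "ry": 0, "rz": 0, "x": 0, "y": 0, "z": 0.0006, "fingers": 0.0}
    - {"rx": 0, "ry": 0, "rz": 0, "x": 0, "y": 0, "z": 0.001, "fingers": 0.0}
    - {"rx": 0, "ry": 0, "rz": 0, "x": 0, "y": 0, "z": 0.001, "fingers": 0.0}

```text
time: 20.15
ee_pos: [0.4782, 0.0608, 0.0941]
eef_rot: [0.691, 0.723, -0.0, 0.0]
ft_force: [-4.9, -1.1, 11.0]
width: 0.0341
```

Contact; release and rise.

>>> drive_tool:
  plan:
    - {"rx": 0, "ry": 0, "rz": 0, "x": 0, "y": 0, "z": 0, "fingers": 0.7}
    - {"rx": 0, "ry": 0, "rz": 0, "x": 0, "y": 0, "z": 0, "fingers": 0.7}
    - {"rx": 0, "ry": 0, "rz": 0, "x": 0, "y": 0, "z": 0, "fingers": 0.7}
    - {"rx": 0, "ry": 0, "rz": 0, "x": 0, "y": 0, "z": 0, "fingers": 0.7}
    - {"rx": 0, "ry": 0, "rz": 0, "x": 0, "y": 0, "z": -0.03, "fingers": 0.8}
    - {"rx": 0, "ry": 0, "rz": 0, "x": 0, "y": 0, "z": -0.08, "fingers": 0.9}
    - {"rx": 0, "ry": 0, "rz": 0, "x": 0, "y": 0, "z": -0.1, "fingers": 0.9}
    - {"rx": 0, "ry": 0, "rz": 0, "x": 0, "y": 0, "z": -0.1, "fingers": 0.9}

```text
time: 21.15
ee_pos: [0.4788, 0.0608, 0.1946]
eef_rot: [0.691, 0.723, 0.001, 0.001]
ft_force: [-0.1, -0.3, -0.4]
width: 0.0778
```

```bash
python3 -c "
from h import *
rel([.6245,-.0627,.17],np.pi/2+.03)
p=viewer.camera('side');save(cv2.resize(p['color'][150:300,200:370],None,fx=4,fy=4),'b10.png')
"
```

```text
t 21.15 at [0.4788 0.0608 0.1946] w 0.0778 f [-0.1 -0.3 -0.4] -> xyz [-0.1299  0.1399  0.0251] r [0.0005 0.0001 0.0024]
```

View pics/b10.png

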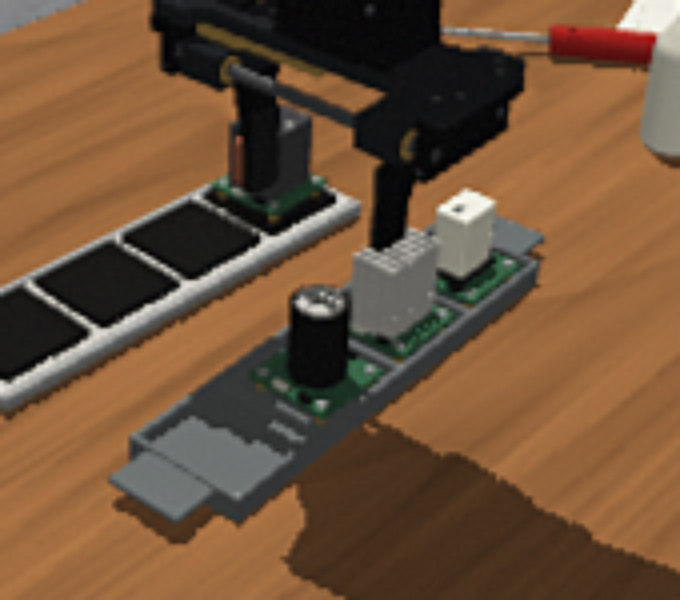

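>>> drive_tool:
  plan:
    - {"rx": 0, "ry": 0, "rz": 0.0024, "x": -0.04, "y": 0.045, "z": 0, "fingers": 0.85}
    - {"rx": 0, "ry": 0, "rz": 0.0024, "x": -0.08, "y": 0.088, "z": 0, "fingers": 0.85}
    - {"rx": 0, "ry": 0, "rz": 0.0024, "x": -0.115, "y": 0.125, "z": 0.01, "fingers": 0.85}
    - {"rx": 0, "ry": 0, "rz": 0.0024, "x": -0.13, "y": 0.14, "z": 0.025, "fingers": 0.85}
    - {"rx": 0, "ry": 0, "rz": 0.0024, "x": -0.13, "y": 0.14, "z": 0.025, "fingers": 0.85}
    - {"rx": 0, "ry": 0, "rz": 0.0024, "x": -0.13, "y": 0.14, "z": 0.025, "fingers": 0.85}

```text
time: 21.95
ee_pos: [0.6231, -0.0614, 0.1678]
eef_rot: [0.696, 0.718, -0.0, -0.001]
ft_force: [0.4, 1.2, 0.3]
width: 0.074
```

```bash
python3 -c "
from h import *
rel([.6245,-.0627,.105],np.pi/2+.03)
"
```

```text
t 21.95 at [ 0.6231 -0.0614  0.1678] w 0.074 f [0.4 1.2 0.3] -> xyz [-0.0014  0.0014  0.0628] r [-0.0002 -0.0001  0.0003]
```

>>> drive_tool:
  plan:
    - {"rx": 0, "ry": 0, "rz": 0, "x": -0.0005, "y": 0.0005, "z": 0.03, "fingers": 0.85}
    - {"rx": 0, "ry": 0, "rz": 0, "x": -0.0005, "y": 0.0005, "z": 0.05, "fingers": 0.85}
    - {"rx": 0, "ry": 0, "rz": 0, "x": -0.0005, "y": 0.0005, "z": 0.062, "fingers": 0.85}
    - {"rx": 0, "ry": 0, "rz": 0, "x": -0.0005, "y": 0.0005, "z": 0.062, "fingers": 0.85}
    - {"rx": 0, "ry": 0, "rz": 0, "x": -0.0005, "y": 0.0005, "z": 0.062, "fingers": 0.85}

```text
time: 22.58
ee_pos: [0.6248, -0.0631, 0.1072]
eef_rot: [0.696, 0.718, 0.0, 0.0]
ft_force: [0.3, -0.7, -0.1]
width: 0.0738
```

```bash
python3 -c "
from h import *
rel([.6245,-.0627,.105],np.pi/2+.03)
p=viewer.camera('side');save(cv2.resize(p['color'][130:250,210:370],None,fx=4.5,fy=4.5),'b11.png')
"
```

```text
t 22.57 at [ 0.6248 -0.0631  0.1072] w 0.0738 f [ 0.3 -0.7 -0.1] -> xyz [ 0.0004 -0.0003  0.0022] r [0.0002 0.     0.0001]
```

View pics/b11.png

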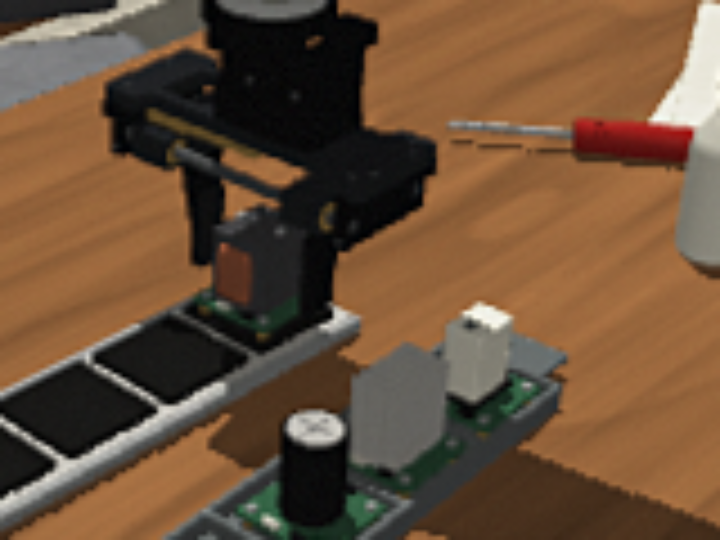

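>>> drive_tool:
  plan:
    - {"rx": 0, "ry": 0, "rz": 0, "x": 0, "y": 0, "z": 0.001, "fingers": 0.0}
    - {"rx": 0, "ry": 0, "rz": 0, "x": 0, "y": 0, "z": 0.001, "fingers": 0.0}
    - {"rx": 0, "ry": 0, "rz": 0, "x": 0, "y": 0, "z": 0.001, "fingers": 0.0}
    - {"rx": 0, "ry": 0, "rz": 0, "x": 0, "y": 0, "z": 0.001, "fingers": 0.0}
    - {"rx": 0, "ry": 0, "rz": 0, "x": 0, "y": 0, "z": 0.001, "fingers": 0.0}
    - {"rx": 0, "ry": 0, "rz": 0, "x": 0, "y": 0, "z": 0.001, "fingers": 0.0}
  squeeze: 37

```text
time: 23.38
ee_pos: [0.6245, -0.0633, 0.1054]
eef_rot: [0.696, 0.718, 0.0, 0.0]
ft_force: [2.0, -0.2, -0.3]
width: 0.0358
```

```bash
python3 -c "
from h import *
rel([.475,.1346,.20],np.pi/2+.0455)"
```

```text
t 23.38 at [ 0.6245 -0.0633  0.1054] w 0.0358 f [ 2.  -0.2 -0.3] -> xyz [ 0.2023 -0.1434 -0.0947] r [ 0.0001  0.     -0.0024]
```

>>> drive_tool:
  plan:
    - {"rx": 0, "ry": 0, "rz": 0, "x": 0, "y": 0, "z": -0.03, "fingers": 0.0}
    - {"rx": 0, "ry": 0, "rz": 0, "x": 0, "y": 0, "z": -0.08, "fingers": 0.0}
    - {"rx": 0, "ry": 0, "rz": -0.0025, "x": 0.03, "y": -0.02, "z": -0.1, "fingers": 0.0}
    - {"rx": 0, "ry": 0, "rz": -0.0025, "x": 0.075, "y": -0.05, "z": -0.1, "fingers": 0.0}
    - {"rx": 0, "ry": 0, "rz": -0.0025, "x": 0.12, "y": -0.08, "z": -0.1, "fingers": 0.0}
    - {"rx": 0, "ry": 0, "rz": -0.0025, "x": 0.16, "y": -0.11, "z": -0.1, "fingers": 0.0}
    - {"rx": 0, "ry": 0, "rz": -0.0025, "x": 0.19, "y": -0.135, "z": -0.1, "fingers": 0.0}
    - {"rx": 0, "ry": 0, "rz": -0.0025, "x": 0.2023, "y": -0.1434, "z": -0.09, "fingers": 0.0}
    - {"rx": 0, "ry": 0, "rz": -0.0025, "x": 0.2023, "y": -0.1434, "z": -0.06, "fingers": 0.0}
    - {"rx": 0, "ry": 0, "rz": -0.0025, "x": 0.2023, "y": -0.1434, "z": -0.03, "fingers": 0.0}
    - {"rx": 0, "ry": 0, "rz": -0.0025, "x": 0.2023, "y": -0.1434, "z": -0.01, "fingers": 0.0}
    - {"rx": 0, "ry": 0, "rz": -0.0025, "x": 0.2023, "y": -0.1434, "z": -0.01, "fingers": 0.0}

```text
time: 24.88
ee_pos: [0.4741, 0.1341, 0.1139]
eef_rot: [0.691, 0.723, -0.001, -0.001]
ft_force: [0.4, 0.5, -2.8]
width: 0.0357
```

```bash
python3 -c "
from h import *
p=viewer.camera('side');save(cv2.resize(p['color'][160:290,200:360],None,fx=4.5,fy=4.5),'b12.png')
rel([.475,.1346,.0934],np.pi/2+.0455)
"
```

```text
t 24.93 at [0.4748 0.1346 0.1151] w 0.0361 f [-0.3 -0.5 -1.1] -> xyz [0.     0.0002 0.0217] r [-0.0002 -0.      0.0001]
```

View pics/b12.png

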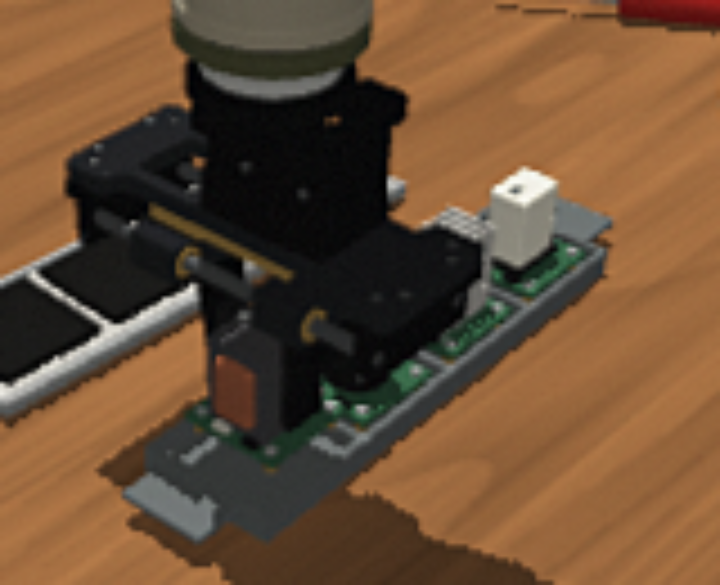

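>>> drive_tool:
  plan:
    - {"rx": 0, "ry": 0, "rz": 0, "x": 0, "y": 0, "z": 0.01, "fingers": 0.0}
    - {"rx": 0, "ry": 0, "rz": 0, "x": 0, "y": 0, "z": 0.017, "fingers": 0.0}
    - {"rx": 0, "ry": 0, "rz": 0, "x": 0, "y": 0, "z": 0.02, "fingers": 0.0}
    - {"rx": 0, "ry": 0, "rz": 0, "x": 0, "y": 0, "z": 0.021, "fingers": 0.0}
    - {"rx": 0, "ry": 0, "rz": 0, "x": 0, "y": 0, "z": 0.0215, "fingers": 0.0}
    - {"rx": 0, "ry": 0, "rz": 0, "x": 0, "y": 0, "z": 0.0215, "fingers": 0.0}

```text
time: 25.68
ee_pos: [0.475, 0.1346, 0.0939]
eef_rot: [0.691, 0.723, 0.0, 0.0]
ft_force: [-0.2, 0.3, -3.0]
width: 0.0356
```

>>> drive_tool:
  plan:
    - {"rx": 0, "ry": 0, "rz": 0, "x": 0, "y": 0, "z": 0.0006, "fingers": 0.0}
    - {"rx": 0, "ry": 0, "rz": 0, "x": 0, "y": 0, "z": 0.001, "fingers": 0.0}
    - {"rx": 0, "ry": 0, "rz": 0, "x": 0, "y": 0, "z": 0.001, "fingers": 0.0}

```text
time: 26.05
ee_pos: [0.475, 0.1347, 0.0933]
eef_rot: [0.691, 0.723, -0.0, 0.0]
ft_force: [-2.6, -1.1, 5.4]
width: 0.0356
```

>>> drive_tool:
  plan:
    - {"rx": 0, "ry": 0, "rz": 0, "x": 0, "y": 0, "z": 0, "fingers": 0.7}
    - {"rx": 0, "ry": 0, "rz": 0, "x": 0, "y": 0, "z": 0, "fingers": 0.7}
    - {"rx": 0, "ry": 0, "rz": 0, "x": 0, "y": 0, "z": 0, "fingers": 0.7}
    - {"rx": 0, "ry": 0, "rz": 0, "x": 0, "y": 0, "z": 0, "fingers": 0.7}
    - {"rx": 0, "ry": 0, "rz": 0, "x": 0, "y": 0, "z": -0.03, "fingers": 0.8}
    - {"rx": 0, "ry": 0, "rz": 0, "x": 0, "y": 0, "z": -0.08, "fingers": 0.9}
    - {"rx": 0, "ry": 0, "rz": 0, "x": 0, "y": 0, "z": -0.13, "fingers": 0.9}
    - {"rx": 0, "ry": 0, "rz": 0, "x": -0.05, "y": 0, "z": -0.16, "fingers": 0.9}
    - {"rx": 0, "ry": 0, "rz": 0, "x": -0.11, "y": 0, "z": -0.18, "fingers": 0.9}
    - {"rx": 0, "ry": 0, "rz": 0, "x": -0.17, "y": 0, "z": -0.18, "fingers": 0.9}
    - {"rx": 0, "ry": 0, "rz": 0, "x": -0.23, "y": 0, "z": -0.18, "fingers": 0.9}
    - {"rx": 0, "ry": 0, "rz": 0, "x": -0.29, "y": 0, "z": -0.18, "fingers": 0.9}

```text
time: 27.55
ee_pos: [0.488, -0.1571, 0.273]
eef_rot: [0.691, 0.723, -0.0, 0.0]
ft_force: [1.3, 0.9, -0.9]
width: 0.0783
```

>>> drive_tool:
  plan:
    - {"rx": 0, "ry": 0, "rz": 0, "x": -0.06, "y": 0, "z": 0, "fingers": 0.9}
    - {"rx": 0, "ry": 0, "rz": 0, "x": -0.12, "y": 0, "z": 0, "fingers": 0.9}
    - {"rx": 0, "ry": 0, "rz": 0, "x": -0.15, "y": 0, "z": 0, "fingers": 0.9}
    - {"rx": 0, "ry": 0, "rz": 0, "x": -0.15, "y": 0, "z": 0, "fingers": 0.9}

```text
time: 28.05
ee_pos: [0.4943, -0.3076, 0.272]
eef_rot: [0.692, 0.722, -0.0, -0.0]
ft_force: [0.6, 0.9, -0.5]
width: 0.0787
```

Run:
```python
from h import *
C=np.array([.480,.024]);a=.0455
B={n:C+y*np.array([-np.sin(a),np.cos(a)]) for n,y in dict(trafo=.111,cap=.037,heatsink=-.037,relay=-.111).items()}
for c in ['top','side']:
    p=viewer.camera(c); W=cloud(p).reshape(-1,3)
    save(cv2.resize(p['color'][130:270,170:370] if c=='top' else p['color'][150:300,170:370],None,fx=4,fy=4),'f_%s.png'%c)
    if c=='top': save(p['color'],'f_full.png')
    for n,b in B.items():
        zt={'trafo':.064,'cap':.066,'heatsink':.066,'relay':.062}[n]
        k=(abs(W[:,0]-b[0])<.034)&(abs(W[:,1]-b[1])<.034)
        t=W[k&(abs(W[:,2]-zt)<.005)]*1000; g=W[k&(abs(W[:,2]-.016)<.004)]*1000
        print(c,n,'bay',np.round(b*1000,1),'top',np.round(np.median(t,0),1),len(t),'board',np.round(np.percentile(g,[2,98],0)[:,:2],0).tolist())
    for n in ['cup','bottle','screwdriver']: print(n,[(np.round(d['centre'],3).tolist(),round(d['confidence'],2)) for d in nets.find_in(n,c)][:1])
rel([0.5,0,.2],1.57)
```

```text
top trafo bay [475.  134.9] top [471.8 135.9  62.6] 189 board [[445.0, 103.0], [502.0, 160.0]]
top cap bay [478.3  61. ] top [475.1  60.6  65.2] 107 board [[449.0, 27.0], [503.0, 88.0]]
top heatsink bay [481.7 -13. ] top [478.9 -12.   64.5] 68 board [[451.0, -46.0], [510.0, 15.0]]
top relay bay [485.  -86.9] top [482.6 -87.3  60.3] 91 board [[454.0, -119.0], [511.0, -58.0]]
cup [([0.515, 0.364, 0.045], 0.87)]
bottle [([0.475, -0.085, 0.018], 0.72)]
screwdriver [([0.481, -0.335, 0.063], 0.46)]
side trafo bay [475.  134.9] top [472.8 135.9  64.1] 256 board [[442.0, 105.0], [500.0, 162.0]]
side cap bay [478.3  61. ] top [475.4  63.   66.4] 132 board [[445.0, 32.0], [502.0, 88.0]]
side heatsink bay [481.7 -13. ] top [480.8 -12.9  65.4] 167 board [[448.0, -45.0], [491.0, 17.0]]
side relay bay [485.  -86.9] top [482.5 -86.   62.1] 88 board [[451.0, -117.0], [485.0, -59.0]]
cup [([0.504, 0.353, 0.057], 0.56)]
bottle [([0.48, -0.336, 0.064], 0.69)]
screwdriver [([0.602, -0.421, 0.015], 0.51)]
t 28.45 at [ 0.4953 -0.3042  0.273 ] w 0.0784 f [ 0.6 -0.6 -0.7] -> xyz [0.3036 0.019  0.0729] r [0.     0.0001 0.0077]
```

View pics/f_top.png

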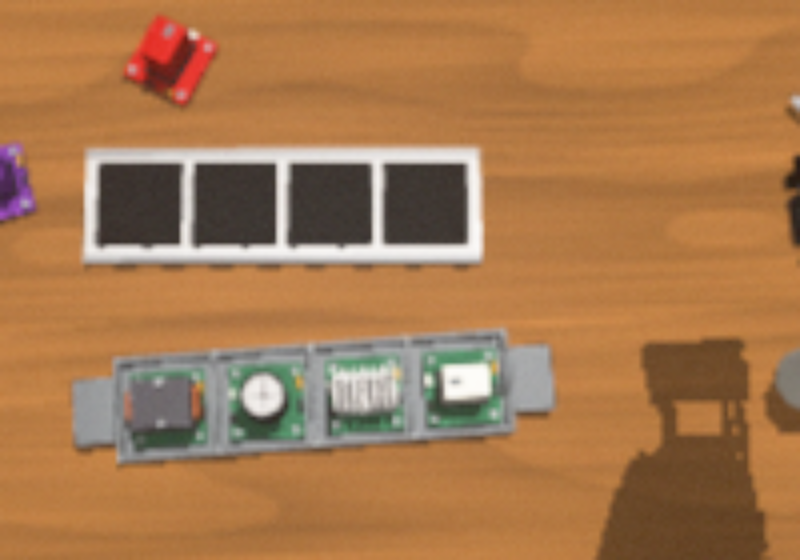

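View pics/f_side.png

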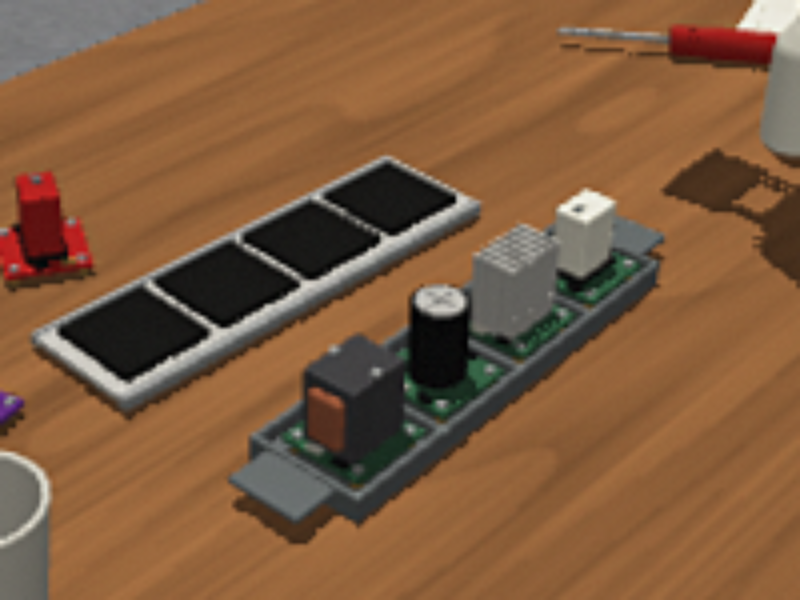

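```bash
python3 -c "
from h import *
print(workorder.close_job())"
```

```text
the job is handed in; nothing more can be done
None
```

I moved all four boards from the rack to the carrier in reverse order and handed the job in at about 28.5 s, well under the 88 s limit. From left to right, the carrier now holds the transformer, capacitor, heat sink and relay boards. I lowered each board until the force reading showed it touching the bay floor, then let go.

- **Placement:** in the final pictures from both cameras, every board stands upright inside its bay. The tops are at the expected heights, about 2 mm low at most in the top view. Each board sits about 1–3 mm nearer the robot than my estimate of its bay centre, against a clearance of 7 mm.
- **Rack and look-alikes:** all four pads are empty. I did not touch the red and purple look-alikes.
- **Bystanders:** the cup's position matches the start in both cameras, and the bottle's and screwdriver's match in the side view. At the end the arm was hovering in the top camera's view. There the networks reported the bottle in the relay bay and the screwdriver where the bottle stands. I took both as false detections and did not check them further.
- **Forces:** the largest contact force I read was about 12 N, when setting down the capacitor board.

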